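# Level the display riser with its sprung spirit-level arm and keep it pressed

## Task

The small white display riser beside the mirror tray is out of level. Take the round knob at the free end of the hinged spirit-level arm, press the arm down onto the shelf to its stop, so that it reads true and the knob engages the riser's screw foot, and turn the knob clockwise (seen from above) until the bubble settles centred between the two lines of the vial. Finish while still holding the knob with the arm pressed fully down, and leave the things on the tray alone.

Things in the scene. Friction and masses are not known exactly. Their poses are not given: they have to be found in the camera images.
- knob_grip (a point): Centre of the round dark steel knob (diameter 32 mm, 32 mm tall) at the arm's free end: 16 mm below its flat top, 16 mm above the arm's top face. Site z = its turning axis, near upright; no end stops. Arm up: it spins idly. Arm at its stop: pins under it drive the screw foot, after up to 0.5 rad of idle play, and may skip if the arm is not fully down. Its start angle means nothing.
- vial (a point): Top of the vial in the spirit-level arm, midway between its two dark lines (37 mm apart). The arm is an aluminium bar 40 mm wide, 13 mm thick; the vial is 124 mm long. Site z is up, y runs along the arm from the knob to the hinge: knob axis at y = -102 mm, hinge pin (parallel to point x) at y = +88 mm, so 190 mm from knob axis to hinge.
- level_arm (a joint): Angle of the spirit-level arm about its hinge, rad: 0 = up, as its spring leaves it; 0.085 = pressed flat to its stop, the knob 16 mm lower than when up. Pressing on the knob takes about 2 N at first and 6 to 11 N to reach the stop (more when the drive pins stand on the foot's teeth, until the knob is turned a little); a steady push of 13 to 16 N holds it there.
- bubble (a joint): White bubble (24 mm long) along the vial, m: 0 = midway between the lines, positive towards the hinge. Arm up: at the knob end (-0.040). Arm at its stop: 9 to 22 mm to the hinge side at first. It settles in about 1.5 s. Turning the pressed knob clockwise seen from above moves it towards the knob, 20 mm per rad, and lifts the shelf's knob end 5 mm per rad: follow it up. The screw stays where left.
- riser: Display riser fixed on the table: white shelf 130 x 260 mm, top 55 mm above the table, on a wooden leg at one end and a screw foot under the knob at the other. Origin on the table at the shelf's centre, y along the shelf from the knob end (axis at about y = -90 mm) to the leg end. The arm lies along the shelf's middle.
- tray: Round mirror tray, diameter 300 mm, 13 mm tall at its rim, fixed; origin at the centre of its underside.
- bottle: Bystander on the tray: oval bottle with gold cap, 34 x 60 mm, 119 mm tall; origin at the centre of its underside.
- incense_holder: Bystander on the tray: green ceramic incense holder, diameter 76 mm, 32 mm tall; origin at the centre of its underside.
- watch_stand: Bystander on the tray: grey hard silicone watch stand, 70 x 55 mm, 98 mm tall; origin at the centre of its underside.
- flip_jar: Bystander on the tray: glass cylinder with closed flip-top lid, diameter 60 mm, 78 mm tall; origin at the centre of its underside.

How it is judged:
By the outcome, as a careful person would: the job done as asked, in the order asked, and still so for the second after the job is handed in, while the arm keeps its last pose, push and grip.
It also fails if it takes over 51 s, if anything falls off the work surface, if the arm or the gripper's body presses on something with over 40 N, if the wrist force passes 120 N, or if a joint passes its speed limit or range.

## Robot

A 6-joint arm with a two-finger parallel gripper is mounted at the origin on the work surface. World frame = base frame: x ahead of the robot, y to its left, z up, the work surface at z = 0. Lengths are in mm, angles in rad, forces in N, time in s.
With the tool pointing down it reaches from about 250 to 800 mm from the base axis. Payload 8.5 kg.
Tool frame: the origin (TCP) lies at the very end of the fingers, on their centre line; the grasp point (between the pads) lies robot.pinch_z behind it (robot.pinch_z is the distance from the TCP to the grasp point, in mm); z points along the fingers, x is the direction in which the jaws open and shut, and the axes are right-handed (so a half turn about z gives the same grasp; the last joint's range is limited). The gripper opens to 85 mm and grips with 20 to 120 N. Pads are 22 mm wide; open, the fingers measure 114 mm over their backs; the gripper's body (76 mm by 85 mm) begins 54 mm behind the grasp point. The pads swing forward as they close: fully open they stand 13 mm farther back than shut.
Start: joints at [1.106, 0.238, -0.013, 1.319, 0, 1.571], TCP at [235.307, 469.265, 231.276] pointing down, gripper open.
Joint ranges: [-2.66, 2.66], [-1.03, 1.9], [-1.14, 1.46], [-1.82, 2.27], [-1.45, 1.34], [-3.14, 3.14]. Speed limits (rad/s): [2.22, 2.22, 2.79, 3.14, 3.14, 3.14].

## Interface

Orientations are given as a unit quaternion [x, y, z, w].
In Python, from rig import robot, optics gives the robot as it stands. Calls block until the motion is done:
- robot.goto(position, orientation): joint-space move of the TCP to a pose.
- robot.movel(position, orientation=None, speed=150, force_limit=None): straight line of the TCP; orientation=None keeps the orientation; speed is the mean speed in mm/s. With force_limit (N) it stops when the force on the tool has changed by that much, and returns True; else False.
- robot.move_j(angles): joint-space move.
- robot.set_gripper(opening): opening from 0.0 (shut) to 1.0 (fully open); the grip force is fixed at half the most; returns when the fingers have stopped.
- robot.dwell(seconds).
- robot.inverse_kinematics(position, orientation): joint angles nearest the present ones, or None.
- robot.read_state(): the state.
- optics.read_camera(name): name is "side" or "top" or "wrist"; returns a dict with "image" (400x640x3 uint8, red, green, blue), "intrinsics" (3x3 intrinsics, pixels), "cam_to_world" (4x4, takes a point from camera to world coordinates); the wrist camera has in their place "T_tool_cam" (4x4, takes a point from camera to tool coordinates, whose origin is the TCP and whose axes are the tool frame's). Camera axes: x right, y up, looking along -z (the intrinsics and any distortion apply to the point x, -y, -z); pixel columns grow to the right and rows downward; lengths in mm; the calibration is good to about 2 mm. A picture is of the moment at which its call begins: read the wrist's pose just before it. There is no depth.
A pose or a line that the arm cannot do raises robot.MotionError and nothing moves.
- robot.close_job(): hands the job in, once; it reports no verdict.
The state is a dict: "t": time; "joints": joint angles; "dq": joint speeds; "effort": joint torques, N m; "tcp_pos": TCP position; "tcp_rot": TCP orientation; "force": force on the tool from outside, world axes, zero at the start; "wrist_torque": the same for the moment, N m; "finger_gap": opening from 0.0 (shut) to 1.0 (fully open).
Only numpy, scipy, OpenCV 4.12 (cv2) and the standard library are available. Lean on these libraries where they do the work, as an engineer would, in place of code of your own. Each camera call takes 0.05 s, during which the arm holds its last target. There are 200 camera calls.

## Working session

There is one attempt and no reset: what is moved stays moved. The work goes in short steps, each a Python script; the robot and the scene stay as the last script left them, time stands still between calls to the robot, and variables do not carry over. Pictures are saved under pics/ and viewed, about 8 in all and at most 12, crops included, and the job is handed in when it is done.

```bash
ls; mkdir -p pics; python3 - <<'E'
from rig import robot, optics
import cv2, numpy as np
s=robot.read_state(); print(s['t'],s['tcp_pos'],s['tcp_rot'],s['finger_gap'],robot.pinch_z)
np.set_printoptions(precision=3,suppress=True)
for n in ['side','top','wrist']:
    d=optics.read_camera(n); cv2.imwrite(f'pics/a_{n}.png',d['image'][:,:,::-1])
    print(n,d.keys(),d['intrinsics'],d.get('cam_to_world',d.get('T_tool_cam')))
E
```

```text
pics
0.0 [235.13400109 468.9320153  230.69579982] [ 8.50949017e-01  5.25247815e-01 -5.93064846e-04  3.88538583e-04] 1.0057726022473634 18.700000000000003
side dict_keys(['image', 'intrinsics', 'cam_to_world']) [[402.096   0.    313.871]
 [  0.    402.096 200.44 ]
 [  0.      0.      1.   ]] [[   0.81     0.301   -0.503   82.934]
 [  -0.586    0.413   -0.697 -526.604]
 [  -0.002    0.86     0.511  571.246]
 [   0.       0.       0.       1.   ]]
top dict_keys(['image', 'intrinsics', 'cam_to_world']) [[419.27    0.    318.946]
 [  0.    419.27  197.762]
 [  0.      0.      1.   ]] [[  -0.005    0.993   -0.12   394.902]
 [  -1.      -0.007   -0.015  101.708]
 [  -0.015    0.119    0.993 1177.265]
 [   0.       0.       0.       1.   ]]
wrist dict_keys(['image', 'intrinsics', 'T_tool_cam']) [[283.671   0.    316.852]
 [  0.    283.671 192.389]
 [  0.      0.      1.   ]] [[   1.       0.      -0.       0.397]
 [  -0.      -0.958   -0.286  -74.126]
 [  -0.       0.286   -0.958 -143.104]
 [   0.       0.       0.       1.   ]]
```

View pics/a_side.png

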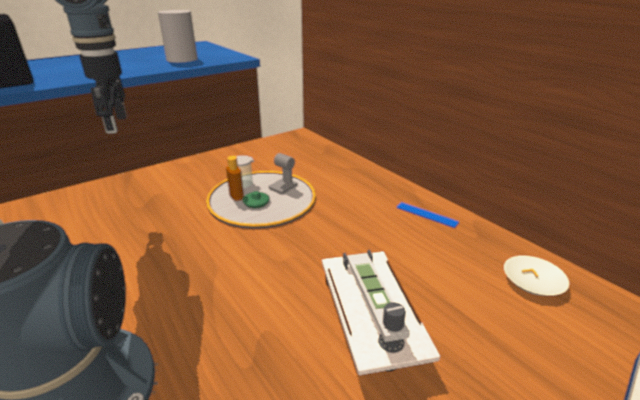

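View pics/a_top.png

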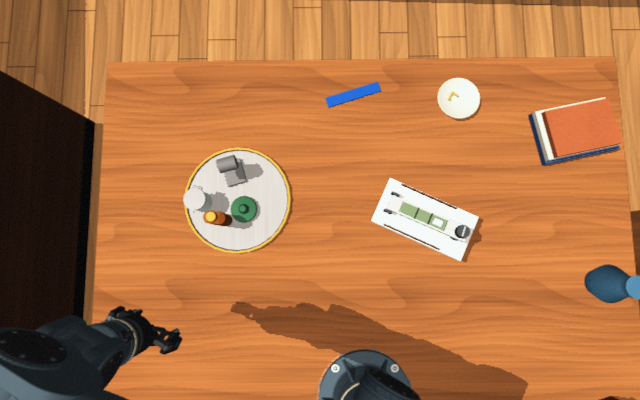

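Side view: knob at about (394,316), vial near (373,282), and the riser is clear of other things. Top view: knob at about (462,231), vial near (424,215), and the tray objects are far away. I'll triangulate, then refine with the wrist camera.

```bash
cat > h.py <<'E'
import cv2, numpy as np
from scipy.spatial.transform import Rotation as R
from rig import robot, optics
np.set_printoptions(precision=2,suppress=True)
def shot(n):
    s=robot.read_state(); d=optics.read_camera(n)
    if n=='wrist':
        T=np.eye(4);T[:3,:3]=R.from_quat(s['tcp_rot']).as_matrix();T[:3,3]=s['tcp_pos']
        d['cam_to_world']=T@d['T_tool_cam']
    return d
def ray(d,uv):
    x=np.linalg.solve(d['intrinsics'],[*uv,1]); v=d['cam_to_world'][:3,:3]@[x[0],-x[1],-x[2]]
    return d['cam_to_world'][:3,3],v/np.linalg.norm(v)
def plane(d,uv,z):
    o,v=ray(d,uv); return o+v*(z-o[2])/v[2]
def proj(d,p):
    c=np.linalg.inv(d['cam_to_world'])@[*p,1]; k=d['intrinsics']@[c[0],-c[1],-c[2]]; return k[:2]/k[2]
def tri(r1,r2):
    A=0;b=0
    for o,v in (r1,r2):
        M=np.eye(3)-np.outer(v,v);A=A+M;b=b+M@o
    p=np.linalg.solve(A,b); return p,[np.linalg.norm((np.eye(3)-np.outer(v,v))@(p-o)) for o,v in (r1,r2)]
def down(yaw): # tool z down, tool x at yaw in world
    return R.from_matrix(np.array([[np.cos(yaw),np.sin(yaw),0],[np.sin(yaw),-np.cos(yaw),0],[0,0,-1]])).as_quat()
def blob(m,roi):
    u0,v0,u1,v1=roi; z=np.zeros_like(m); z[v0:v1,u0:u1]=m[v0:v1,u0:u1]
    n,l,st,c=cv2.connectedComponentsWithStats(z); i=1+np.argmax(st[1:,4]); return c[i],st[i],l==i
E
python3 - <<'E'
from h import *
D={n:shot(n) for n in('top','side')}
out={}
for n,rk,rv in(('top',(445,215,480,245),(390,195,450,235)),('side',(375,298,412,332),(350,258,395,312))):
    h=cv2.cvtColor(D[n]['image'],cv2.COLOR_RGB2HSV)
    k=(h[...,2]<90).astype(np.uint8); g=((h[...,0]>30)&(h[...,0]<60)&(h[...,1]>60)&(h[...,2]>60)).astype(np.uint8)
    c,s,_=blob(k,rk); print(n,'knob',c,s); out[n,'k']=c
    ys,xs=np.nonzero(g[rv[1]:rv[3],rv[0]:rv[2]]); r=cv2.minAreaRect(np.c_[xs+rv[0],ys+rv[1]].astype(np.float32)); print('vial',r,len(xs)); out[n,'v']=np.array(r[0])
for w in 'kv': print(w,tri(ray(D['top'],out['top',w]),ray(D['side'],out['side',w])))
K=plane(D['top'],out['top','k'],110);V=plane(D['top'],out['top','v'],85);print(K,V,np.degrees(np.arctan2(*(V-K)[1::-1])))
for n,c,w in(('top',(430,220),(80,50)),('side',(378,300),(80,70))):
    i=D[n]['image'][c[1]-w[1]:c[1]+w[1],c[0]-w[0]:c[0]+w[0],::-1]
    cv2.imwrite(f'pics/b_{n}.png',cv2.resize(i,None,fx=4,fy=4,interpolation=cv2.INTER_CUBIC))
yaw=np.arctan2(*(V-K)[1::-1])
for a in np.arange(-180,180,30):
    q=robot.inverse_kinematics([K[0],K[1],200],down(np.radians(a))); print(a,q)
E
```

```text
top knob [457.59 232.81] [455 227   9  11  32]
vial ((422.8623352050781, 215.81475830078125), (47.92647933959961, 9.734170913696289), 23.629377365112305) 370
side knob [393.53 321.62] [384 311  20  20 288]
vial ((372.4000244140625, 284.8000183105469), (48.29906463623047, 14.310833930969238), 63.43495178222656) 451
k (array([ 435.46, -240.72,   92.05]), [np.float64(3.899357887298941), np.float64(3.8993578872988572)])
v (array([ 478.  , -153.74,   80.59]), [np.float64(0.5188029279428589), np.float64(0.5188029279428938)])
[ 431.81 -232.5   110.  ] [ 477.25 -152.39   85.  ] 60.43677429128886
-180 [-0.49  0.19 -0.16  1.22  0.   -2.06]
-150 [-0.49  0.19 -0.16  1.22  0.   -2.59]
-120 [-0.49  0.19 -0.16  1.22  0.   -3.11]
-90 [-0.49  0.19 -0.16  1.22  0.    2.65]
-60 [-0.49  0.19 -0.16  1.22  0.    2.12]
-30 [-0.49  0.19 -0.16  1.22  0.    1.6 ]
0 [-0.49  0.19 -0.16  1.22  0.    1.08]
30 [-0.49  0.19 -0.16  1.22  0.    0.55]
60 [-0.49  0.19 -0.16  1.22  0.    0.03]
90 [-0.49  0.19 -0.16  1.22  0.   -0.49]
120 [-0.49  0.19 -0.16  1.22  0.   -1.02]
150 [-0.49  0.19 -0.16  1.22  0.   -1.54]
```

```bash
python3 - <<'E'
from h import *
import time
q=down(np.radians(-24))
robot.goto([440,-235,210],q)
d1=shot('wrist'); robot.movel([465,-180,210],q); d2=shot('wrist')
print(robot.read_state()['t'],robot.read_state()['joints'])
for i,d in((1,d1),(2,d2)):
    cv2.imwrite(f'pics/c{i}.png',d['image'][:,:,::-1]); np.savez(f'c{i}.npz',**d)
    print(proj(d,[436.5,-247,108]),proj(d,[478,-153.7,80.6]))
cv2.imwrite('pics/c.png',np.vstack([cv2.resize(d['image'][:,:,::-1],(480,300)) for d in(d1,d2)]))
E
```

```text
3.4917 [-0.37  0.2  -0.12  1.25 -0.    1.62]
[319.86 206.18] [320.03  89.52]
[319.22 264.1 ] [319.4  155.41]
```

View pics/c.png

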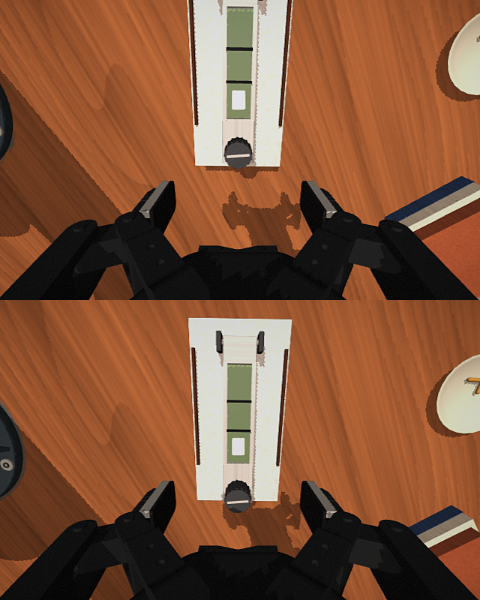

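Both wrist views show the arm running vertically. The knob top is near (317,205) in the first and (317,262) in the second, at full scale. The bubble is at the knob end, and both dark lines are visible.

```bash
python3 - <<'E'
from h import *
D=[dict(np.load(f'c{i}.npz')) for i in(1,2)]
C=[];L=[]
for d,v0 in zip(D,(205,262)):
    h=cv2.cvtColor(d['image'],cv2.COLOR_RGB2HSV); m=((h[...,2]<110)&(h[...,1]<110)).astype(np.uint8)
    m=cv2.morphologyEx(m,cv2.MORPH_CLOSE,np.ones((7,7)))
    c,s,l=blob(m,(285,v0-35,350,v0+30)); print('knob',c,s)
    ys=np.nonzero(l)[0]; w=[(y,l[y].sum()) for y in range(s[1],s[1]+s[3],3)]; print(w)
    r=s[2]/2; C.append((s[0]+r-.5, s[1]+s[3]-.5-r*.97)); print(C[-1])
    g=d['image'].astype(int); col=g[:,308:326].mean(axis=(1,2)); hh=h[:,308:326]
    dark=[y for y in range(20,v0-40) if col[y]<60]; print('dark rows',dark)
    gr=((h[...,0]>30)&(h[...,0]<60)&(h[...,1]>50)); ys,xs=np.nonzero(gr[:v0-20,280:350]); print('vial',xs.min()+280,xs.max()+280,ys.min(),ys.max())
    # vial axis: centre x per row
    yy=np.unique(ys); cx=[(y,xs[ys==y].min()/2+xs[ys==y].max()/2+280) for y in yy if (ys==y).sum()>25]; p=np.polyfit(*zip(*cx),1); print('axis',p)
    rows=np.split(np.array(dark),np.nonzero(np.diff(dark)>4)[0]+1); rows=[a.mean() for a in rows]; print(rows); L.append([(np.polyval(p,a),a) for a in rows[-2:]])
K,e=tri(ray(D[0],C[0]),ray(D[1],C[1])); print('knob top',K,e)
P=[tri(ray(D[0],L[0][j]),ray(D[1],L[1][j])) for j in(0,1)]; print(P)
V=(P[0][0]+P[1][0])/2; u=P[0][0]-P[1][0]; print('V',V,np.linalg.norm(u),np.degrees(np.arctan2(u[1],u[0])), 'K-V',np.linalg.norm((K-V)[:2]),np.degrees(np.arctan2(*(V-K)[1::-1])))
for d in D: print([plane(d,c,K[2]) for c in C[:1]] if d is D[0] else plane(d,C[1],K[2]))
E
```

```text
knob [317.08 203.67] [ 299  183   37   42 1226]
[(183, np.int64(8)), (186, np.int64(19)), (189, np.int64(26)), (192, np.int64(30)), (195, np.int64(33)), (198, np.int64(35)), (201, np.int64(37)), (204, np.int64(37)), (207, np.int64(37)), (210, np.int64(36)), (213, np.int64(35)), (216, np.int64(30)), (219, np.int64(26)), (222, np.int64(18))]
(np.float64(317.0), np.float64(206.555))
dark rows [63, 64, 65, 66, 67, 108, 109, 110]
vial 302 336 12 157
axis [ -0.01 319.75]
[np.float64(65.0), np.float64(109.0)]
knob [316.64 261.95] [ 299  240   37   44 1250]
[(240, np.int64(2)), (243, np.int64(20)), (246, np.int64(25)), (249, np.int64(29)), (252, np.int64(32)), (255, np.int64(33)), (258, np.int64(34)), (261, np.int64(36)), (264, np.int64(37)), (267, np.int64(36)), (270, np.int64(34)), (273, np.int64(32)), (276, np.int64(28)), (279, np.int64(24)), (282, np.int64(15))]
(np.float64(317.0), np.float64(265.555))
dark rows [85, 134, 135, 136, 173, 174, 175]
vial 303 335 86 216
axis [ -0.02 320.85]
[np.float64(85.0), np.float64(135.0), np.float64(174.0)]
knob top [ 434.88 -244.76  112.96] [np.float64(0.22835320768781261), np.float64(0.22835320768767634)]
[(array([ 485.08, -135.17,   85.16]), [np.float64(0.03792367535498581), np.float64(0.037923675355011566)]), (array([ 469.73, -168.49,   87.12]), [np.float64(0.16124127420681345), np.float64(0.1612412742067374)])]
V [ 477.4  -151.83   86.14] 36.73607963657806 65.2642805320777 K-V 102.19547692274055 65.40949760305945
[array([ 434.67, -244.66,  112.96])]
[ 435.09 -244.85  112.96]
```

```bash
cat >> h.py <<'E'
u=np.array([np.cos(np.radians(65.3)),np.sin(np.radians(65.3)),0]); TOP=np.array([434.88,-244.76,113.0])
def tool(yaw,tilt): return (R.from_rotvec(np.cross([0,0,1],u)*tilt)*R.from_quat(down(yaw))).as_quat()
def st(tag=''):
    s=robot.read_state(); print(tag,'t%.2f'%s['t'],s['tcp_pos'],'F',s['force'],'M',s['wrist_torque'],'gap %.3f'%s['finger_gap']); return s
E
python3 - <<'E'
from h import *
a=np.array([0,0,1])+.065*u; a/=np.linalg.norm(a); q=tool(np.radians(20),.065)
P=TOP-28.7*a
robot.goto(P+60*a,q); st('above')
print(robot.movel(P,q,speed=80,force_limit=8)); st('at')
robot.set_gripper(0); s=st('closed'); print(P,s['joints'])
d=shot('wrist'); cv2.imwrite('pics/d.png',d['image'][:,:,::-1])
E
```

```text
above t4.33 [ 435.68 -243.37  144.51] F [ 0.63 -0.17 -0.5 ] M [ 0.05 -0.02 -0.06] gap 1.003
False
at t5.23 [ 434.43 -246.58   84.75] F [ 0.02  0.13 -0.26] M [ 0.   -0.01  0.07] gap 1.001
closed t5.78 [ 435.55 -246.54   85.03] F [5.15 1.28 4.26] M [ 0.54 -1.1   0.08] gap 0.356
[ 434.1  -246.45   84.36] [-0.48  0.29 -0.34  0.93 -0.06  0.75]
```

View pics/d.png

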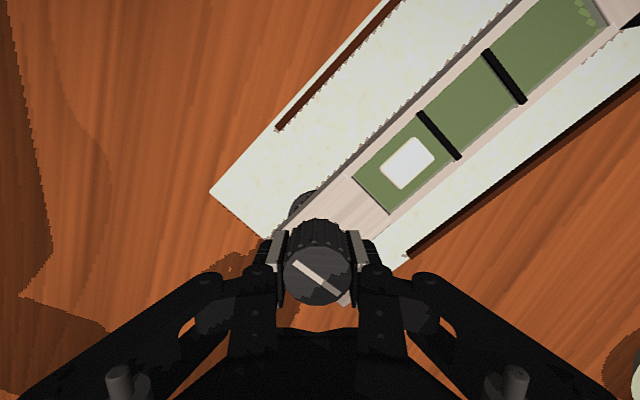

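The knob sits squarely between the pads at about (318,275). The vial and bubble at about (408,162) are in view, so next I press.

```bash
cat >> h.py <<'E'
V0=np.array([477.4,-151.83,0]); w=np.array([-u[1],u[0],0])
def bubble(d=None,z=78.,V=V0):
    d=d or shot('wrist'); ss=np.arange(-58,58,.25); pr=[]
    img=d['image']; hsv=cv2.cvtColor(img,cv2.COLOR_RGB2HSV)
    pts=np.array([[proj(d,V+[0,0,z]+s*u+t*w) for t in(-4,-2,0,2,4)] for s in ss]).astype(np.float32)
    val=cv2.remap(hsv,pts[...,0],pts[...,1],cv2.INTER_LINEAR).astype(float).mean(1)
    dark=ss[(val[:,2]<70)&(abs(ss)<30)]; white=ss[(val[:,1]<45)&(val[:,2]>180)&(abs(ss)<56)]
    lo,hi=dark[dark<0].mean(),dark[dark>0].mean(); k=37/(hi-lo)
    return dict(b=(white.min()/2+white.max()/2-(lo+hi)/2)*k,lines=(round(lo,1),round(hi,1)),blen=round(np.ptp(white)*k,1))
def press(lo=13,hi=16,step=.35,n=15,q=None):
    "small vertical moves of the target until the push is in the band"
    p=np.load('cmd.npy')
    for _ in range(n):
        f=robot.read_state()['force'][2]-F0
        if lo<=f<=hi: break
        p[2]+= -step if f<lo else step*.6
        robot.movel(p,q,speed=20); robot.dwell(.05)
    np.save('cmd.npy',p); return f
F0=0.
E
python3 - <<'E'
from h import *
a=np.array([0,0,1])+.065*u; a/=np.linalg.norm(a); P=TOP-28.7*a
print('up',bubble(z=86))
yaw=np.radians(20)
p=P.copy()
for dz in(4,8,12,14):
    f=dz/16; p=P-[0,0,dz]-2.3*f*u
    hit=robot.movel(p,tool(yaw,.065-.085*f),speed=30,force_limit=25); st(f'dz{dz} {hit}')
    if hit: break
np.save('cmd.npy',p)
print(press(lo=12,hi=15,step=.5,n=12)); st(); print(np.load('cmd.npy')-P)
robot.dwell(.5)
d=shot('wrist'); st()
cv2.imwrite('pics/e.png',d['image'][:,:,::-1])
try: print(bubble(d))
except Exception as e: print(e)
E
```

```text
up {'b': np.float64(-37.91197183098591), 'lines': (np.float64(-19.1), np.float64(16.4)), 'blen': np.float64(22.9)}
dz4 False t6.16 [ 435.38 -246.81   80.87] F [6.04 3.54 4.25] M [ 0.98 -1.31  0.  ] gap 0.355
dz8 False t6.44 [ 435.29 -247.04   76.95] F [6.95 6.2  6.11] M [ 1.33 -1.4  -0.01] gap 0.356
dz12 False t6.72 [ 435.28 -247.18   73.7 ] F [ 6.41 10.12 12.7 ] M [ 1.91 -1.16  0.  ] gap 0.357
dz14 False t6.97 [ 435.2  -247.36   71.94] F [ 4.68  9.1  15.34] M [ 1.95 -1.11  0.  ] gap 0.360
13.808523751850837
 t7.28 [ 435.2  -247.36   72.03] F [ 5.56 10.13 13.81] M [ 1.9  -1.08  0.  ] gap 0.360
[ -0.84  -1.83 -13.7 ]
 t7.83 [ 435.18 -247.34   72.02] F [ 4.74 10.24 14.41] M [ 1.91 -1.14  0.04] gap 0.359
{'b': np.float64(16.389261744966444), 'lines': (np.float64(-19.9), np.float64(17.4)), 'blen': np.float64(21.9)}
```

View pics/e.png

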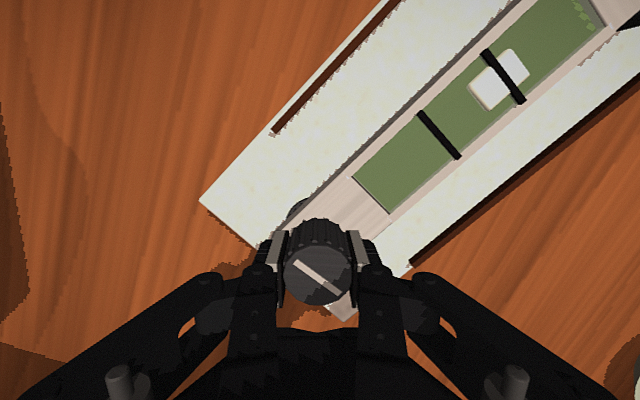

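The bubble now sits at about (500,78), over the hinge-side line. The knob descended only about 13 of 16 mm, so the pins may be standing on the foot's teeth. I'll turn a little under push and take out the sideways load.

```bash
cat >> h.py <<'E'
def turn(yaw,lo=13,hi=16):
    p=np.load('cmd.npy'); q=tool(yaw,-.01); robot.movel(p,q,speed=20)
    f=press(lo,hi,.3,8); return f
E
python3 - <<'E'
from h import *
p=np.load('cmd.npy'); p+=1.0*u; np.save('cmd.npy',p)
robot.movel(p,tool(np.radians(20),-.02),speed=20); press(13,16,.4); st('shift'); 
robot.dwell(.3); print(bubble())
for k in range(1,5):
    t=robot.read_state()['t']; turn(np.radians(20)-.1*k,14,17); s=st(k); print(s['t']-t,np.load('cmd.npy')[2],bubble())
E
```

```text
shift t8.38 [ 435.19 -247.25   71.67] F [ 3.42  6.21 13.87] M [ 0.97 -0.52 -0.05] gap 0.359
{'b': np.float64(17.39), 'lines': (np.float64(-20.1), np.float64(17.4)), 'blen': np.float64(21.7)}
1 t8.97 [ 435.18 -247.31   71.73] F [ 2.45  5.37 14.94] M [ 0.95 -0.5   0.06] gap 0.359
0.25 70.26043730657047 {'b': np.float64(17.506711409395972), 'lines': (np.float64(-19.9), np.float64(17.4)), 'blen': np.float64(21.6)}
2 t9.57 [ 435.1  -247.24   72.  ] F [ 2.48  6.08 16.62] M [ 1.11 -0.27  0.13] gap 0.359
0.5499999999999989 70.44043730657047 {'b': np.float64(17.13422818791946), 'lines': (np.float64(-19.8), np.float64(17.5)), 'blen': np.float64(21.6)}
3 t10.78 [ 435.04 -247.18   72.5 ] F [ 3.02  6.09 16.39] M [ 1.11 -0.27  0.14] gap 0.359
1.1500000000000004 70.9804373065705 {'b': np.float64(11.155731427112588), 'lines': (np.float64(-19.8), np.float64(22.8)), 'blen': np.float64(18.9)}
4 t12.28 [ 434.98 -247.06   73.07] F [ 3.14  6.39 15.04] M [ 1.18 -0.3   0.11] gap 0.362
1.450000000000001 71.70043730657052 {'b': np.float64(7.641304347826087), 'lines': (np.float64(-19.5), np.float64(23.8)), 'blen': np.float64(16.4)}
```

```bash
python3 - <<'E'
from h import *
robot.dwell(1.0)
d=shot('wrist'); st()
print(bubble(d))
ss=np.arange(-60,61,10); i=d['image'][:,:,::-1].copy()
for s in ss: cv2.circle(i,tuple(int(round(x)) for x in proj(d,V0+[0,0,78]+s*u)),1,(0,0,255),-1)
cv2.imwrite('pics/f.png',i); np.savez('f.npz',**d)
E
```

```text
t13.38 [ 434.96 -247.05   73.06] F [ 2.37  6.47 14.87] M [ 1.19 -0.29  0.11] gap 0.354
{'b': np.float64(7.534605146406388), 'lines': (np.float64(-19.5), np.float64(23.8)), 'blen': np.float64(16.6)}
```

View pics/f.png

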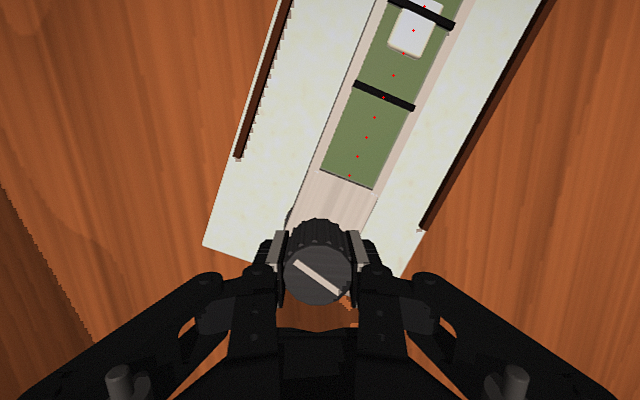

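In the aligned view the far vial end leaves the frame: hinge-side line near (430,15), bubble at about (412,30). I'll mask out-of-frame samples, use the knob-side line with the known spacing, and keep turning.

```bash
cat >> h.py <<'E'
def bub(d=None,z=78.,V=V0):
    d=d or shot('wrist'); ss=np.arange(-58,58,.25)
    hsv=cv2.cvtColor(d['image'],cv2.COLOR_RGB2HSV)
    pts=np.array([[proj(d,V+[0,0,z]+s*u+t*w) for t in(-3,-1,1,3)] for s in ss]).astype(np.float32)
    ok=((pts>2)&(pts<[637,397])).all((1,2)); val=cv2.remap(hsv,pts[...,0],pts[...,1],cv2.INTER_LINEAR).astype(float).mean(1)
    dark=ss[ok&(val[:,2]<70)&(abs(ss)<30)]; white=ss[ok&(val[:,1]<45)&(val[:,2]>180)]
    lo=dark[dark<0].mean(); hi=dark[dark>0].mean() if (dark>0).any() else np.nan
    return dict(b_edge=round(white.min()+10.9-lo-18.65,2),b_ctr=round(white.min()/2+white.max()/2-(lo+hi)/2,2),lo=round(lo,2),hi=round(hi,2),blen=np.ptp(white),smax=ss[ok].max())
E
python3 - <<'E'
from h import *
print(bub(dict(np.load('f.npz'))))
y=np.radians(20)-.4
for k in range(1,5):
    y-=.1; turn(y,13,16.5); st(k); print(y,bub())
robot.dwell(1.3); print(bub())
E
```

```text
{'b_edge': np.float64(13.25), 'b_ctr': np.float64(11.56), 'lo': np.float64(-19.5), 'hi': np.float64(17.88), 'blen': np.float64(18.5), 'smax': np.float64(20.0)}
1 t14.22 [ 434.94 -246.93   73.49] F [ 1.24  7.31 15.59] M [ 1.32 -0.08  0.09] gap 0.354
-0.15093414960113413 {'b_edge': np.float64(12.0), 'b_ctr': np.float64(nan), 'lo': np.float64(-19.25), 'hi': nan, 'blen': np.float64(15.5), 'smax': np.float64(16.5)}
2 t15.43 [ 434.89 -246.85   74.01] F [ 3.47  7.14 16.01] M [ 1.4  -0.06  0.13] gap 0.362
-0.25093414960113414 {'b_edge': np.float64(10.0), 'b_ctr': np.float64(nan), 'lo': np.float64(-19.25), 'hi': nan, 'blen': np.float64(15.75), 'smax': np.float64(14.25)}
3 t16.93 [ 434.86 -246.68   74.59] F [ 3.35  8.06 15.83] M [ 1.42 -0.12  0.18] gap 0.356
-0.3509341496011341 {'b_edge': np.float64(8.12), 'b_ctr': np.float64(nan), 'lo': np.float64(-19.12), 'hi': nan, 'blen': np.float64(16.5), 'smax': np.float64(13.25)}
4 t18.12 [ 434.86 -246.58   75.1 ] F [ 3.69  7.45 14.77] M [ 1.64 -0.18  0.1 ] gap 0.362
-0.4509341496011341 {'b_edge': np.float64(6.25), 'b_ctr': np.float64(nan), 'lo': np.float64(-19.0), 'hi': nan, 'blen': np.float64(18.25), 'smax': np.float64(13.25)}
{'b_edge': np.float64(6.0), 'b_ctr': np.float64(nan), 'lo': np.float64(-19.0), 'hi': nan, 'blen': np.float64(18.5), 'smax': np.float64(13.25)}
```

```bash
python3 - <<'E'
from h import *
y=np.radians(20)-.8
for k in range(3):
    y-=.1; turn(y,13,16); st(k); print(y,bub())
robot.dwell(1.5); b=bub(); print(b)
if abs(b['b_edge'])>.4:
    y-=b['b_edge']/20; turn(y,13,16); robot.dwell(1.5); print(y,bub())
st(); d=shot('wrist'); t=shot('top'); sd=shot('side')
a=d['image'][:230,200:480,::-1]
cv2.imwrite('pics/g.png',np.hstack([cv2.resize(a,(487,400)),cv2.resize(t['image'][150:290,370:480,::-1],(313,400))]))
E
```

```text
0 t20.68 [ 434.86 -246.45   75.62] F [ 2.87  9.18 15.17] M [ 1.77 -0.22  0.11] gap 0.359
-0.5509341496011342 {'b_edge': np.float64(4.5), 'b_ctr': np.float64(nan), 'lo': np.float64(-18.75), 'hi': nan, 'blen': np.float64(20.75), 'smax': np.float64(14.25)}
1 t21.57 [ 434.85 -246.31   76.06] F [ 2.24  8.73 15.76] M [ 1.9  -0.17  0.18] gap 0.353
-0.6509341496011342 {'b_edge': np.float64(3.25), 'b_ctr': np.float64(nan), 'lo': np.float64(-18.75), 'hi': nan, 'blen': np.float64(22.0), 'smax': np.float64(16.0)}
2 t23.07 [ 434.8  -246.16   76.65] F [ 4.77 10.29 14.84] M [ 1.97 -0.34  0.16] gap 0.359
-0.7509341496011341 {'b_edge': np.float64(0.88), 'b_ctr': np.float64(1.38), 'lo': np.float64(-18.62), 'hi': np.float64(18.12), 'blen': np.float64(22.25), 'smax': np.float64(19.5)}
{'b_edge': np.float64(0.62), 'b_ctr': np.float64(1.12), 'lo': np.float64(-18.62), 'hi': np.float64(18.12), 'blen': np.float64(22.25), 'smax': np.float64(19.5)}
-0.7819341496011342 {'b_edge': np.float64(0.25), 'b_ctr': np.float64(0.56), 'lo': np.float64(-18.5), 'hi': np.float64(18.62), 'blen': np.float64(22.25), 'smax': np.float64(20.75)}
 t26.48 [ 434.84 -246.12   76.71] F [ 4.77 10.73 15.87] M [ 2.04 -0.26  0.08] gap 0.355
```

View pics/g.png

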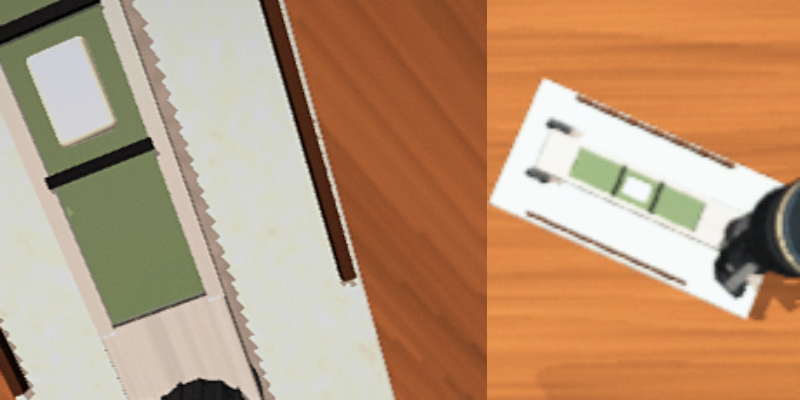

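Wrist crop: the bubble at about (70,90) lies between the lines, marginally hinge-side by 0.3–0.6 mm. The top view at about (637,188) shows it between the lines too. One last small trim, a settle, then a check with both cameras.

```bash
python3 - <<'E'
from h import *
y=-.7819-.022
turn(y,13.5,16); robot.dwell(1.7); st(); print(bub())
t=shot('top'); pts=lambda s:proj(t,V0+[0,0,76]+s*u)
ss=np.arange(-45,58,.25); im=cv2.cvtColor(t['image'],cv2.COLOR_RGB2GRAY)
P=np.array([[pts(s)+k*np.array([.4,-.9])for k in(-2,0,2)] for s in ss]).astype(np.float32)
g=cv2.remap(im,P[...,0],P[...,1],cv2.INTER_CUBIC).astype(float).mean(1)
c=lambda m,wt: (ss[m]*wt[m]).sum()/wt[m].sum()
base=np.median(g); dk=np.clip(base-8-g,0,None); wh=np.clip(g-base-15,0,None)
lo,hi=c((ss>-27)&(ss<-10),dk),c((ss>10)&(ss<27),dk); b=c(abs(ss)<14,wh); print('top',lo,hi,b,b-(lo+hi)/2)
s=st(); print(s['dq'])
E
```

```text
t28.88 [ 434.85 -246.08   76.84] F [ 4.49 10.75 15.04] M [ 2.05 -0.36  0.17] gap 0.357
{'b_edge': np.float64(0.0), 'b_ctr': np.float64(0.12), 'lo': np.float64(-18.5), 'hi': np.float64(18.75), 'blen': np.float64(22.0), 'smax': np.float64(21.75)}
top -19.76338888888889 17.17976760082023 -1.0287272414977675 0.26308340253656226
 t28.98 [ 434.83 -246.1    76.85] F [ 4.54 10.58 15.57] M [ 2.01 -0.32  0.17] gap 0.363
[-0.  0.  0. -0.  0. -0.]
```

The bubble reads 0.0–0.3 mm from centre in both cameras, with the push at 15 N and the arm steady, so I'm handing in.

```bash
python3 -c "
from rig import robot
robot.close_job(); print(robot.read_state()['t'])"
```

```text
the job is handed in; nothing more can be done
the job is handed in; nothing more can be done
```

I gripped the knob, pressed the level arm down to its stop, and turned the knob about 1.15 rad clockwise, roughly 0.2 rad of it idle play. I followed the shelf up as it rose. I handed the job in at about 29 s, still holding the knob with a push of about 15 N.

- **Bubble:** after settling, it read +0.0 to +0.1 mm from centre in the wrist camera and +0.26 mm in the top camera. The two views agree within their resolution.
- **Arm fully down:** I infer this rather than having measured it. The tool itself dropped only about 13 mm of the nominal 16 mm. I put the rest down to the fingers pressing the knob a few mm as they closed. The screw stayed engaged throughout, with about 20 mm of bubble travel and 5 mm of lift per rad.
- **Sideways load:** about 11 N along the arm remained at the end, which I left alone.
- **Tray:** the gripper never went near the tray after leaving its start position. I did not re-image the tray items at the end.

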